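Brake lever check on a trolley handle

TASK

Two trolley push handles stand on the bench, one with a long brake lever and one with a short one. Check the long lever: press it in towards its bar with the outside of the fingers until it comes up against its stop short of the bar, let it spring right back, then press it in to the stop a second time and finish there, still holding it in. Do not grip or force the lever, and leave the short lever and everything else on the bench where they are.

Things in the scene. Friction and masses are not known exactly. Their poses are not given: they have to be found in the camera images.
- long_unit: Fixed stand with the long lever's push handle. Origin: underside of the grey base plate (120x170x10 mm), centre. In its frame (mm): bar along y at x=30, z=120, y -115 to 90, black grip radius 16; post and clamp at y=66, top z=141; lever pivot x=-15, y=35, black ears up to z=138. The lever is on the bar's -x side (robot side), same height, runs from the pivot towards -y and is pressed in towards +x.
- short_unit: Fixed stand with the short lever's push handle. Origin: underside of the grey base plate (120x170x10 mm), centre. In its frame (mm): bar along y at x=30, z=120, y -115 to 90, black grip radius 16; post and clamp at y=66, top z=141; lever pivot x=-15, y=35, black ears up to z=138. The lever is on the bar's -x side (robot side), same height, runs from the pivot towards -y and is pressed in towards +x.
- long_lever_pad (a point): Place to press: outer (robot-side) face of the long aluminium lever (132 mm), at mid-height, 32 mm short of its tip, 100 mm from the pivot; moves with it. Blade 10 mm thick, 18 mm high. Axes: -y along the lever to its tip, +x through the blade towards the bar, z up. At rest the lever leans 0.30 rad out from the bar; the point travels 30 mm to the stop, where lever and bar are parallel.
- long_lever (a joint): Angle of the long lever, rad: 0 at rest, 0.30 at its built-in stop, some 25 mm clear of the grip. It springs back: pressing at the pad takes about 2 N at first and 5.5 N just before the stop, where it turns rigid.
- short_lever_pad (a point): The same point on the short lever (78 mm), 32 mm short of its tip, 46 mm from the pivot. Not to be pressed.
- short_lever (a joint): Angle of the short lever, rad: 0 at rest; same spring and stop. Must stay at rest.
- specimen_cup_0: Bystander, loose: screw-top specimen cup, 56 across, 54 high, between and behind the two stands (mm). Origin: centre of its underside.
- specimen_cup_1: Bystander, loose: screw-top specimen cup, 56 across, 54 high, in front of and between the stands (mm). Origin: centre of its underside.
- cartridge_d: Bystander, loose: small box-shaped test cartridge, 36x36x56 high, at the left (mm). Origin: centre of its underside.
- cartridge_e: Bystander, loose: small box-shaped test cartridge, 36x36x56 high, at the left front (mm). Origin: centre of its underside.
- marker_blue: Bystander, loose: marker pen lying on the bench, 139 long, at the front edge (mm). Origin: centre of its underside.
- lab_timer: Bystander, loose: flat digital timer, 68x66x18, at the right (mm). Origin: centre of its underside.

How it is judged (in metres and radians):
On the way, in this order (a step that is already met when the one before it is completed fails the run):
1. the long lever is pressed in to its stop by the fingers (value of joint long_lever above 0.27 rad and contact force between the fingers and long_lever above 2 N), for 0.2 s.
2. the long lever has sprung back to rest (value of joint long_lever below 0.03 rad), for 0.1 s.
At the end, for the whole second after the job is handed in: The long lever is held against its stop (joint above 0.27 of 0.30 rad) by the fingers pushing on it with more than 2 N; the short lever is at rest (below 0.04 rad) (all of step 1 and value of joint short_lever below 0.04 rad); the arm keeps its last pose, push and grip.
It fails at once if the short lever is moved (0.04 rad) (not (value of joint short_lever below 0.04 rad)).
It fails at once if the long lever is forced: pushed with more than 60 N (contact force between the fingers and long_lever above 60 N).
It fails at once if the long lever is gripped: it lies between the fingers while they touch it (contact force between the fingers and long_lever above 1 N and x of the grasp point in the frame of long_lever_pad between -0.002 and 0.012 m and y of the grasp point in the frame of long_lever_pad between -0.04 and 0.09 m and z of the grasp point in the frame of long_lever_pad below 0.02 m).
It fails at once if a bystander is moved by more than 20 mm or lifted (distance of any of specimen_cup_0, specimen_cup_1, cartridge_d, cartridge_e, marker_blue, lab_timer from where it was at the start of the episode above 0.02 m).
It also fails if it takes over 40 s, if anything falls off the work surface, if the arm or the gripper's body presses on something with over 40 N, if the wrist force passes 120 N, or if a joint passes its speed limit or range.

ROBOT

A 6-joint arm with a two-finger parallel gripper is mounted at the origin on a cart in front of the work surface, level with it; the furniture and walls round the work are solid. World frame = base frame: x ahead of the robot, y to its left, z up, the work surface at z = 0. Lengths are in mm, angles in degrees, forces in N, time in s.
With the tool pointing down it reaches from about 300 to 850 mm from the base axis. Payload 4.2 kg.
Tool frame: the origin (TCP) lies at the very end of the fingers, on their centre line; the grasp point (between the pads) lies 19 mm behind it; z points along the fingers, y is the line along which they close (so a half turn about z gives the same grasp; the last joint's range is limited). The gripper opens to 91 mm and grips with 3 to 60 N. Pads are 32 mm wide; open, the fingers measure 118 mm over their backs; the gripper's body (76 mm by 178 mm) begins 60 mm behind the grasp point.
Start: joints at [70.932, 18.312, 89.639, -0, 72.044, -1.146], TCP at [176.944, 547.114, 213.976] pointing down, gripper open.
Joint ranges: [-177.97, 177.97], [-48.28, 115.42], [12.27, 149.76], [-77.06, 257.06], [2.81, 150.46], [-146.56, 146.56]. Speed limits (degrees/s): [147.25, 147.25, 180, 180, 180, 180].

INTERFACE

Orientations are given as [roll, pitch, yaw] about the fixed x, y, z axes, in that order (R = Rz(yaw) Ry(pitch) Rx(roll)).
In Python, from workcell import env, eyes gives the robot as it stands.
- The arm moves only by the tool send_rows, never from a script. Its argument "targets" is text: rows parted by semicolons, each of 7 numbers parted by spaces: the shift along the tool's x, y, z in m, then the turn, a rotation vector about the tool's x, y, z in degrees, then the opening in per cent of the stroke, from 0 (shut) to 100 (fully open). A call has 1 to 12 rows; each row is the pose to reach, as a shift and turn from the pose commanded when the call began, along the tool's axes at that moment; what a row does not reach only later rows make up. A row lasts 1/12 s, in which the tool goes at most 41.7 mm and 7.16 degrees, less where a joint would pass 70% of its speed; a pose out of reach is approached as far as the arm can. A call with a gripper value outside its range is refused whole. The fingers move at their own pace and stop on an object; "grip_force" is the grip in N (left out, the last holds). Time passes only in rows, so rows that repeat a pose let the fingers close. It gives the time, the measured TCP pose, the force, the opening and the grip force at its end, in the units of the state.
- env.state(): the state, without advancing time (a new reading comes with each control period).
- eyes.grab_frame(name): name is "side" or "top" or "wrist"; returns a dict with "image" (400x640x3 uint8, blue, green, red), "fovy" (degrees; the focal length in pixels is half the picture's height over the tangent of half this angle, whatever the lens; pixels are square), "cx", "cy" (the principal point, pixels), "eye" and "attitude" of the camera in the world. Camera axes: x right, y up, looking along -z (the intrinsics and any distortion apply to the point x, -y, -z); pixel columns grow to the right and rows downward; lengths in mm; the calibration is good to about 2 mm. The wrist camera is an equidistant fisheye: a pixel r from the principal point sees the ray r / f radians off the axis. A picture is of the moment at which its call begins. There is no depth.
- env.job_done(): hands the job in; it is judged then, once.
The state is a dict: "time_s": time; "qpos": joint angles; "qvel": joint speeds; "effort": joint torques, N m; "ee_pos": TCP position; "ee_rot": TCP orientation; "force": force on the tool from outside, world axes, zero at the start; "torque": the same for the moment, N m; "gripper_width": finger opening in mm; "gripper_force": force on a finger pad.
Only numpy, scipy, OpenCV 4.12 (cv2) and the standard library are available. Lean on these libraries where they do the work, as an engineer would, in place of code of your own. Each camera call takes 0.05 s, during which the arm holds its last target. There are 200 camera calls.

## Working session

There is one attempt and no reset: what is moved stays moved. The work goes in short steps, Python scripts to look and compute and a tool call to move; the robot and the scene stay as the last step left them, time stands still between calls to the robot, and variables do not carry over. Pictures are saved under pics/ and viewed, at most 10 in all, crops included, and the job is handed in when it is done.

Besides the shell and the picture viewer there is one more tool, called by a JSON object that holds its "method" and its "body", one argument or row to a line. send_rows: Moves the arm, as the interface text tells. Its arguments: {"type":"object","properties":{"targets":{"type":"string"},"grip_force":{"type":"number"}},"required":["targets"]}

```bash
mkdir -p pics; python3 - <<'E'
from workcell import env, eyes
import cv2
print(env.state())
for n in("top","side"):
    f=eyes.grab_frame(n); cv2.imwrite(f"pics/{n}1.png",f["image"]); print(n,{k:v for k,v in f.items() if k!="image"})
E
```

```text
{'time_s': 0.0, 'qpos': array([ 7.09311919e+01,  1.83521499e+01,  8.97071837e+01, -7.26903594e-04,
        7.20443716e+01, -1.14457977e+00]), 'qvel': array([-0.05718228, -0.03746171, -0.01969176,  0.04187337, -0.08949107,
       -0.1312426 ]), 'effort': array([-6.34716998e-04, -4.12454402e+01, -2.31969434e+01,  7.24539463e-02,
        4.54474753e-02, -1.48520762e-04]), 'ee_pos': array([176.7833115 , 546.60772938, 213.10992274]), 'ee_rot': array([-1.79896302e+02, -1.38059213e-03,  1.62075995e+02]), 'force': array([ 0.77347258, -0.40558793, -0.55052262]), 'torque': array([0.00951204, 0.00565957, 0.03366381]), 'gripper_force': 0.0, 'gripper_width': 91.21003892024058}
top {'fovy': 48.604546834712515, 'cx': 326.6440086915721, 'cy': 202.0779654443739, 'eye': array([ 299.9649028 ,   13.51797421, 1494.31795136]), 'attitude': array([  9.05285466,   0.35611151, -88.96293533])}
side {'fovy': 44.2250447693732, 'cx': 321.2712209942877, 'cy': 202.37891418853937, 'eye': array([-434.26620712, -344.68784114, 1034.3202542 ]), 'attitude': array([ 47.04842154,   0.65976003, -69.60664933])}
```

View pics/top1.png

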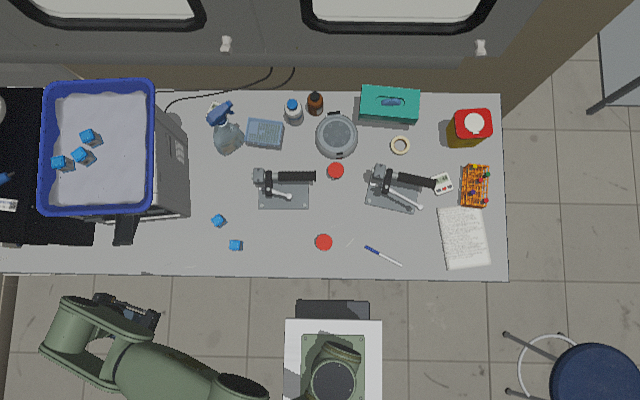

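View pics/side1.png

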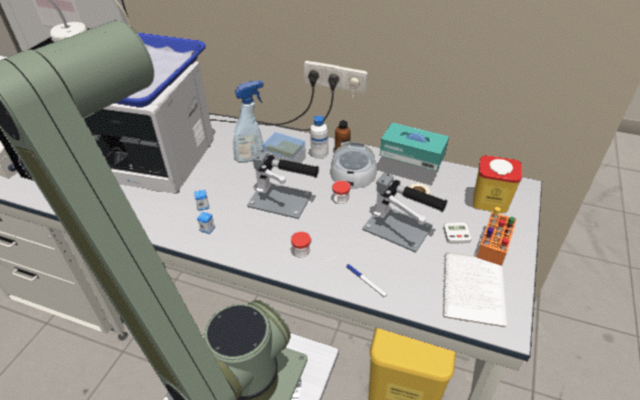

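The right-hand unit (top view, about 395,188) seems to have the long lever and the left one (about 285,188) the short. I'll enlarge both to measure them.

```bash
python3 - <<'E'
import cv2
a=cv2.imread("pics/top1.png")[150:225,350:450]; b=cv2.imread("pics/side1.png")[165:255,355:455]
c=cv2.imread("pics/top1.png")[150:225,240:340]
f=lambda i,s:cv2.resize(i,None,fx=s,fy=s,interpolation=cv2.INTER_CUBIC)
cv2.imwrite("pics/z1.png",f(a,8)); cv2.imwrite("pics/z2.png",f(b,6)); 
E
```

```text
(no output)
```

View pics/z1.png

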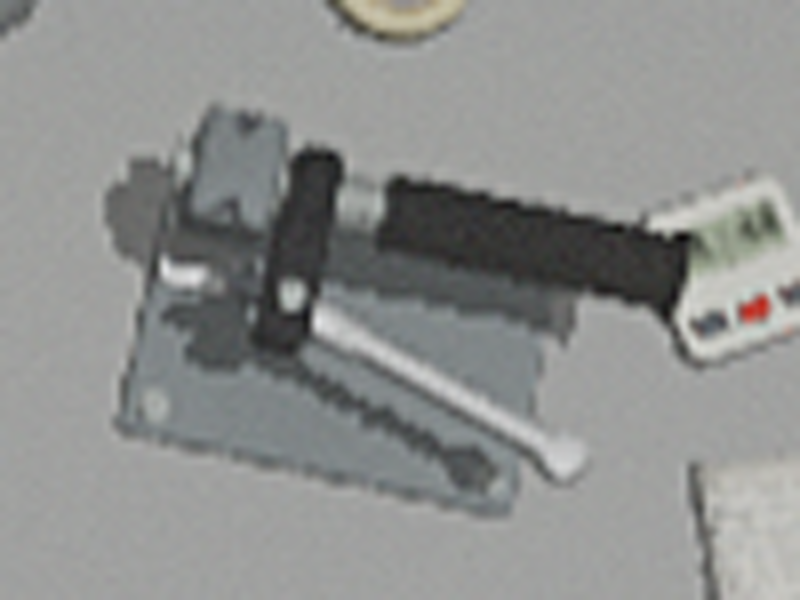

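View pics/z2.png

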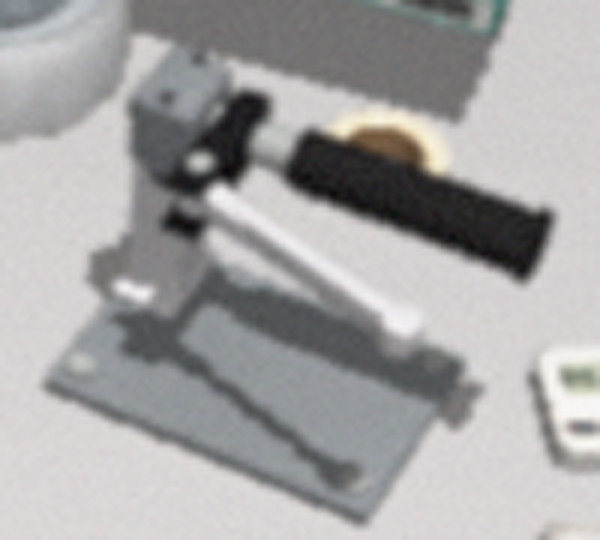

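Both zooms confirm it: the right unit has the long lever. In the top view the pivot screw is at (386.6,186.6), the tip at (421.9,208.1), and the base's front corners at (364.8,203.8) and (413.8,214.4). I'll fit the unit's pose from these points.

```bash
cat > h.py <<'E'
import numpy as np
from scipy.spatial.transform import Rotation as R
from scipy.optimize import least_squares
def proj(f,p):
    c=R.from_euler("xyz",f["attitude"],degrees=True).inv().apply(np.atleast_2d(p)-f["eye"])
    F=200/np.tan(np.radians(f["fovy"]/2))
    if f.get("fish"):
        r=np.hypot(c[:,0],c[:,1]); k=F*np.arctan2(r,-c[:,2])/r
        return np.c_[f["cx"]+k*c[:,0],f["cy"]-k*c[:,1]]
    return np.c_[f["cx"]-F*c[:,0]/c[:,2],f["cy"]+F*c[:,1]/c[:,2]]
def unit(u,p):
    return R.from_euler("z",u[2],degrees=True).apply(np.atleast_2d(p))+[u[0],u[1],0]
def lev(th,s,off,z):  # along s from pivot, off = + towards bar; th = joint
    a=0.30-th; d=np.array([-np.sin(a),-np.cos(a)]); n=np.array([np.cos(a),-np.sin(a)])
    return np.r_[np.array([-15,35])+s*d+off*n,z]
E
python3 - <<'E'
from h import *
from workcell import env,eyes
T,S=eyes.grab_frame("top"),eyes.grab_frame("side")
pts=[[-60,85,10],[-60,-85,10],[-15,35,138],lev(0,130,0,129)]
t=np.array([[364.75,203.75],[413.75,214.4],[386.6,186.6],[421.9,208.1]])
s=np.array([[362.5,229.2],[415.8,252],[388.3,191.7],[422.5,218.3]])
for use in ("TS","T","S"):
    def r(u):
        w=unit(u,pts); return np.r_[(proj(T,w)-t).ravel()*("T" in use),(proj(S,w)-s).ravel()*("S" in use)]
    q=least_squares(r,[450,-150,0]); print(use,q.x.round(2)); print(r(q.x).reshape(-1,2).round(1).tolist())
    u=q.x
    for th in(0,.3): print(th,unit(u,lev(th,100,-5,120)).round(1))
E
```

```text
TS [ 573.44 -194.55  -11.99]
[[-1.0, 0.1], [-0.7, 0.6], [-0.9, 0.6], [0.0, 0.2], [-0.3, -1.6], [0.6, -1.0], [0.1, 0.1], [1.9, 1.2]]
0 [[ 512.9 -242.1  120. ]]
0.3 [[ 540.4 -254.   120. ]]
T [ 574.72 -196.63  -12.01]
[[-0.4, -0.3], [-0.1, 0.2], [-0.2, 0.2], [0.7, -0.1], [0.0, -0.0], [0.0, -0.0], [0.0, -0.0], [0.0, 0.0]]
0 [[ 514.2 -244.1  120. ]]
0.3 [[ 541.6 -256.   120. ]]
S [ 571.95 -193.19  -11.94]
[[-0.0, 0.0], [-0.0, 0.0], [-0.0, 0.0], [-0.0, 0.0], [-0.9, -1.3], [0.0, -0.7], [-0.6, 0.4], [1.3, 1.5]]
0 [[ 511.5 -240.8  120. ]]
0.3 [[ 538.9 -252.6  120. ]]
```

```bash
cat >> h.py <<'E'
U=[573.4,-195,-12]
def goal(env,x,y,z):  # TCP in unit frame -> shift in tool axes (m), rotvec deg
    st=env.state(); A=R.from_euler("xyz",st["ee_rot"],degrees=True); G=R.from_euler("xyz",[180,0,U[2]+90],degrees=True)
    print("goal",unit(U,[x,y,z])[0].round(1),"shift",(A.inv().apply(unit(U,[x,y,z])[0]-st["ee_pos"])/1e3).round(4),"rot",(A.inv()*G).as_rotvec(degrees=True).round(2))
E
python3 - <<'E'
from h import *
from workcell import env
print(lev(0,95,-5,120),lev(.3,95,-5,120))
goal(env,-98,-58,213)
goal(env,-98,-58,103)
E
```

```text
[-47.85110208 -54.27936543 120.        ] [-20. -60. 120.]
goal [ 465.5 -231.4  213. ] shift [-0.5141 -0.6516  0.0011] rot [-5.000e-02  4.000e-02  8.408e+01]
goal [ 465.5 -231.4  103. ] shift [-0.5141 -0.6515  0.1111] rot [-5.000e-02  4.000e-02  8.408e+01]
```

{"method": "send_rows", "body": {
  "targets": "-0.257 -0.326 0 0 0 42 0;-0.257 -0.326 0 0 0 42 0;-0.257 -0.326 0 0 0 42 0;-0.257 -0.326 0 0 0 42 0;-0.257 -0.326 0 0 0 42 0;-0.257 -0.326 0 0 0 42 0;-0.257 -0.326 0 0 0 42 0;-0.257 -0.326 0 0 0 42 0;-0.257 -0.326 0 0 0 42 0;-0.257 -0.326 0 0 0 42 0;-0.257 -0.326 0 0 0 42 0;-0.257 -0.326 0 0 0 42 0",
  "grip_force": 20
}}

```text
time_s: 1.2
ee_pos: [321.7, 156.1, 214.0]
ee_rot: [180.0, -0.0, 119.7]
force: [0.1, 0.9, -0.2]
gripper_width: 14.2
gripper_force: 0.0
```

```bash
python3 - <<'E'
from h import *
from workcell import env
s=env.state();print(s["time_s"],s["ee_pos"],s["ee_rot"],s["gripper_width"],s["qpos"])
goal(env,-98,-58,213)
E
```

```text
1.2 [321.68548134 156.11556677 214.03811163] [ 1.79973667e+02 -1.75037592e-02  1.19723870e+02] 14.1666992981517 [ 2.40256582e+01 -1.81541244e+00  1.14199867e+02  2.16680594e-02
  6.75910823e+01 -5.70646395e+00]
goal [ 465.5 -231.4  213. ] shift [-0.4078 -0.0672  0.0009] rot [ 2.000e-02 -3.000e-02  4.172e+01]
```

{"method": "send_rows", "body": {
  "targets": "-0.408 -0.067 0 0 0 41.8 0;-0.408 -0.067 0 0 0 41.8 0;-0.408 -0.067 0 0 0 41.8 0;-0.408 -0.067 0 0 0 41.8 0;-0.408 -0.067 0 0 0 41.8 0;-0.408 -0.067 0 0 0 41.8 0;-0.408 -0.067 0 0 0 41.8 0;-0.408 -0.067 0 0 0 41.8 0;-0.408 -0.067 0 0 0 41.8 0;-0.408 -0.067 0 0 0 41.8 0;-0.408 -0.067 0 0 0 41.8 0;-0.408 -0.067 0 0 0 41.8 0"
}}

```text
time_s: 2.2
ee_pos: [468.9, -228.5, 212.9]
ee_rot: [-179.9, -0.1, 78.3]
force: [-1.1, -0.5, -0.9]
gripper_width: 0.3
gripper_force: 0.0
```

```bash
python3 - <<'E'
from h import *
from workcell import env,eyes
import cv2
s=env.state();print(s["time_s"],s["ee_pos"],s["ee_rot"],s["gripper_width"])
goal(env,-98,-58,103)
f=eyes.grab_frame("wrist");cv2.imwrite("pics/w1.png",f["image"]);f["fish"]=1
print({k:v for k,v in f.items() if k!="image"})
P=[lev(0,132,0,129),lev(0,0,0,138),[30,-115,136],[-60,-85,10]]
print(proj(f,unit(U,P)).round(1))
E
```

```text
2.2 [ 468.90544205 -228.46718579  212.93228261] [-1.79919350e+02 -6.96202572e-02  7.82691129e+01] 0.27838852101058503
goal [ 465.5 -231.4  103. ] shift [-0.0037 -0.0026  0.1099] rot [-0.08 -0.07  0.27]
{'fovy': 65.70646984690485, 'cx': 317.8659160782248, 'cy': 202.9871788809724, 'eye': array([ 481.83970571, -164.15887769,  383.68302795]), 'attitude': array([-13.62512243,   0.03718061, -11.70226219]), 'fish': 1}
[[364.6 247.5]
 [418.2 103.4]
 [450.3 271.5]
 [346.5 207.5]]
```

View pics/w1.png

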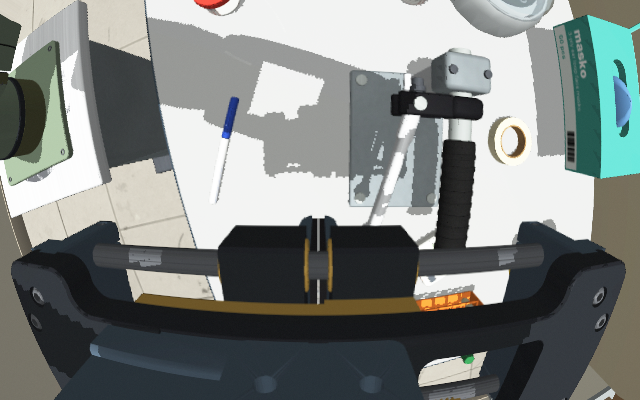

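The wrist view agrees with the fit: the pivot shows at (419,103) and the base corner at (350,207), both within 4 px of the prediction. The closed fingers are on the robot side of the lever, so I'll descend there.

{"method": "send_rows", "body": {
  "targets": "0 0 0.036 0 0 0 0;0 0 0.072 0 0 0 0;0 0 0.1 0 0 0 0;0 0 0.11 0 0 0 0;0 0 0.11 0 0 0 0;0 0 0.11 0 0 0 0"
}}

```text
time_s: 2.75
ee_pos: [468.4, -227.7, 104.8]
ee_rot: [180.0, -0.0, 78.4]
force: [0.4, 0.2, 0.2]
gripper_width: 0.4
gripper_force: 0.0
```

```bash
python3 - <<'E'
from h import *
from workcell import env
s=env.state();print(s["time_s"],s["ee_pos"],s["ee_rot"],s["force"])
goal(env,-47.9-13.5-10,-58,103)
goal(env,-20-13.5,-58,103)
E
```

```text
2.75 [ 468.36104547 -227.74143674  104.79534193] [ 1.79952039e+02 -4.93219290e-03  7.83808907e+01] [0.35246321 0.18858856 0.16601338]
goal [ 491.5 -236.9  103. ] shift [-0.0043  0.0245  0.0018] rot [ 0.05 -0.01  0.38]
goal [ 528.6 -244.8  103. ] shift [-0.0046  0.0624  0.0018] rot [ 0.05 -0.01  0.38]
```

{"method": "send_rows", "body": {
  "targets": "-0.004 0.01 0.002 0 0 0 0;-0.004 0.02 0.002 0 0 0 0;-0.004 0.027 0.002 0 0 0 0;-0.004 0.033 0.002 0 0 0 0;-0.004 0.038 0.002 0 0 0 0;-0.004 0.042 0.002 0 0 0 0;-0.004 0.046 0.002 0 0 0 0;-0.004 0.05 0.002 0 0 0 0;-0.004 0.052 0.002 0 0 0 0;-0.004 0.052 0.002 0 0 0 0;-0.004 0.052 0.002 0 0 0 0"
}}

```text
time_s: 3.67
ee_pos: [517.4, -242.9, 101.7]
ee_rot: [-179.9, -0.0, 78.3]
force: [-1.9, 2.5, 0.1]
gripper_width: -0.0
gripper_force: 1.7
```

{"method": "send_rows", "body": {
  "targets": "0 0.002 0 0 0 0 0;0 0.004 0 0 0 0 0;0 0.006 0 0 0 0 0;0 0.006 0 0 0 0 0"
}}

```text
time_s: 4.0
ee_pos: [523.6, -244.9, 101.8]
ee_rot: [-180.0, 0.0, 78.3]
force: [-4.3, 0.1, -1.4]
gripper_width: 0.7
gripper_force: 1.8
```

{"method": "send_rows", "body": {
  "targets": "0 0.001 0 0 0 0 0;0 0.002 0 0 0 0 0;0 0.002 0 0 0 0 0"
}}

```text
time_s: 4.25
ee_pos: [525.5, -245.3, 101.9]
ee_rot: [-180.0, 0.0, 78.3]
force: [-4.4, -1.6, -1.2]
gripper_width: 0.5
gripper_force: 2.0
```

{"method": "send_rows", "body": {
  "targets": "0 0.001 0 0 0 0 0;0 0.002 0 0 0 0 0;0 0.002 0 0 0 0 0"
}}

```text
time_s: 4.5
ee_pos: [527.4, -245.7, 101.9]
ee_rot: [-180.0, 0.0, 78.3]
force: [-5.5, -2.3, -0.5]
gripper_width: 0.6
gripper_force: 2.1
```

{"method": "send_rows", "body": {
  "targets": "0 0.001 0 0 0 0 0;0 0.001 0 0 0 0 0;0 0.001 0 0 0 0 0"
}}

```text
time_s: 4.75
ee_pos: [528.2, -245.9, 101.9]
ee_rot: [-180.0, 0.0, 78.3]
force: [-4.6, -1.6, 0.2]
gripper_width: 0.7
gripper_force: 2.2
```

{"method": "send_rows", "body": {
  "targets": "0 0.001 0 0 0 0 0;0 0.001 0 0 0 0 0;0 0.001 0 0 0 0 0"
}}

```text
time_s: 5.0
ee_pos: [529.2, -246.1, 101.9]
ee_rot: [-180.0, 0.0, 78.3]
force: [-6.1, -1.8, -1.1]
gripper_width: 0.4
gripper_force: 2.3
```

{"method": "send_rows", "body": {
  "targets": "0 0.001 0 0 0 0 0;0 0.001 0 0 0 0 0;0 0.001 0 0 0 0 0"
}}

```text
time_s: 5.25
ee_pos: [530.1, -246.4, 101.9]
ee_rot: [-180.0, 0.0, 78.3]
force: [-5.7, -1.9, 0.0]
gripper_width: 0.6
gripper_force: 2.3
```

{"method": "send_rows", "body": {
  "targets": "0 0.001 0 0 0 0 0;0 0.001 0 0 0 0 0;0 0.001 0 0 0 0 0"
}}

```text
time_s: 5.5
ee_pos: [531.0, -246.6, 101.9]
ee_rot: [-180.0, 0.1, 78.3]
force: [-5.1, -1.0, -0.3]
gripper_width: 0.4
gripper_force: 2.4
```

{"method": "send_rows", "body": {
  "targets": "0 0.001 0 0 0 0 0;0 0.001 0 0 0 0 0;0 0.001 0 0 0 0 0"
}}

```text
time_s: 5.75
ee_pos: [531.9, -246.9, 101.9]
ee_rot: [-180.0, 0.1, 78.3]
force: [-5.8, -2.1, 0.2]
gripper_width: 0.4
gripper_force: 2.5
```

```bash
python3 - <<'E'
from workcell import env,eyes
import cv2
print(env.state()["force"],env.state()["ee_pos"])
i=[eyes.grab_frame("side")["image"][165:265,355:455],eyes.grab_frame("top")["image"][145:245,350:450]]
cv2.imwrite("pics/p1.png",cv2.resize(cv2.hconcat(i),None,fx=4,fy=4,interpolation=2))
E
```

```text
[-5.77919578 -2.05057156  0.18861226] [ 531.89547138 -246.89765486  101.89594027]
```

View pics/p1.png

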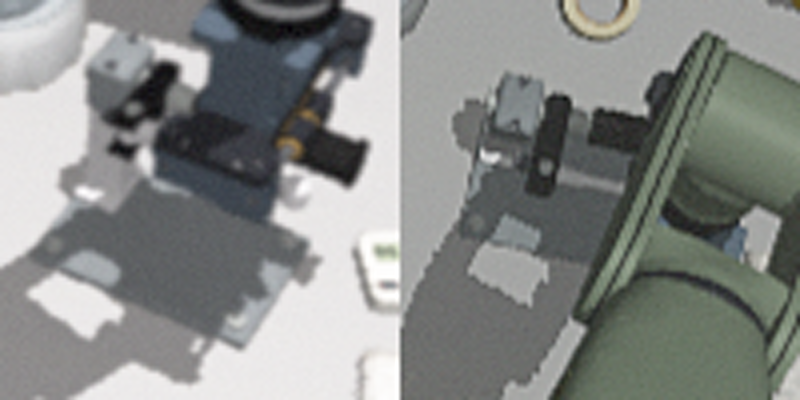

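The lever has swung in and is nearly parallel to the bar, with its tip at about (297,190) in the left half. The force hasn't jumped yet, so I'll keep creeping.

{"method": "send_rows", "body": {
  "targets": "0 0.001 0 0 0 0 0;0 0.001 0 0 0 0 0;0 0.001 0 0 0 0 0"
}}

```text
time_s: 6.1
ee_pos: [532.8, -247.1, 101.9]
ee_rot: [-179.9, 0.1, 78.3]
force: [-5.9, -2.4, -0.6]
gripper_width: 0.5
gripper_force: 2.6
```

{"method": "send_rows", "body": {
  "targets": "0 0.001 0 0 0 0 0;0 0.001 0 0 0 0 0;0 0.001 0 0 0 0 0"
}}

```text
time_s: 6.35
ee_pos: [533.4, -247.3, 101.9]
ee_rot: [-179.9, 0.1, 78.3]
force: [-6.0, -2.3, 0.2]
gripper_width: 0.5
gripper_force: 3.0
```

{"method": "send_rows", "body": {
  "targets": "0 0.001 0 0 0 0 0;0 0.001 0 0 0 0 0;0 0.001 0 0 0 0 0"
}}

```text
time_s: 6.6
ee_pos: [533.5, -247.3, 101.8]
ee_rot: [-179.8, 0.1, 78.3]
force: [-8.6, -2.0, 1.2]
gripper_width: 0.8
gripper_force: 4.1
```

The TCP has stalled at x = 533.5 mm and the force is climbing, so the lever is at its stop. I'll press slightly further, hold, then let it out. Contact began about 30 mm back.

{"method": "send_rows", "body": {
  "targets": "0 0.001 0 0 0 0 0;0 0.001 0 0 0 0 0;0 0.002 0 0 0 0 0;0 0.002 0 0 0 0 0;0 0.002 0 0 0 0 0;0 0.002 0 0 0 0 0"
}}

```text
time_s: 7.1
ee_pos: [533.7, -247.4, 101.8]
ee_rot: [-179.6, 0.1, 78.3]
force: [-13.1, -1.7, 4.2]
gripper_width: 0.6
gripper_force: 6.2
```

{"method": "send_rows", "body": {
  "targets": "0 -0.01 0 0 0 0 0;0 -0.02 0 0 0 0 0;0 -0.03 0 0 0 0 0;0 -0.04 0 0 0 0 0;0 -0.05 0 0 0 0 0;0 -0.06 0 0 0 0 0;0 -0.06 0 0 0 0 0;0 -0.06 0 0 0 0 0;0 -0.06 0 0 0 0 0;0 -0.06 0 0 0 0 0"
}}

```text
time_s: 7.93
ee_pos: [479.4, -235.6, 102.1]
ee_rot: [179.9, 0.0, 78.3]
force: [-0.3, -0.0, -1.0]
gripper_width: 0.4
gripper_force: 0.0
```

```bash
python3 - <<'E'
from workcell import env,eyes
import cv2
print(env.state()["force"],env.state()["ee_pos"])
i=[eyes.grab_frame("side")["image"][165:265,355:455],eyes.grab_frame("wrist")["image"][60:260,300:500]]
cv2.imwrite("pics/r1.png",cv2.hconcat([cv2.resize(x,(400,400),interpolation=2) for x in i]))
E
```

```text
[-0.32886936 -0.01901947 -0.9521486 ] [ 479.41870279 -235.62498982  102.12370993]
```

View pics/r1.png

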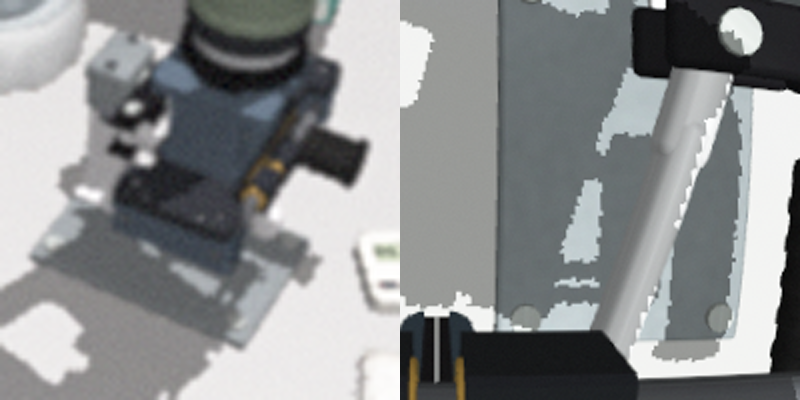

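In the wrist view the lever leans out again at its rest angle, clear of the fingers with no force. Now the second press, to the same depth.

{"method": "send_rows", "body": {
  "targets": "0 0.008 0 0 0 0 0;0 0.016 0 0 0 0 0;0 0.022 0 0 0 0 0;0 0.027 0 0 0 0 0;0 0.032 0 0 0 0 0;0 0.037 0 0 0 0 0;0 0.042 0 0 0 0 0;0 0.047 0 0 0 0 0;0 0.051 0 0 0 0 0;0 0.054 0 0 0 0 0;0 0.056 0 0 0 0 0;0 0.057 0 0 0 0 0"
}}

```text
time_s: 9.03
ee_pos: [533.4, -247.5, 101.5]
ee_rot: [-179.8, 0.1, 78.3]
force: [-7.4, -2.6, 0.3]
gripper_width: 0.2
gripper_force: 3.4
```

{"method": "send_rows", "body": {
  "targets": "0 0.001 0 0 0 0 0;0 0.002 0 0 0 0 0;0 0.003 0 0 0 0 0;0 0.004 0 0 0 0 0;0 0.005 0 0 0 0 0;0 0.005 0 0 0 0 0;0 0.005 0 0 0 0 0;0 0.005 0 0 0 0 0;0 0.005 0 0 0 0 0"
}}

```text
time_s: 9.78
ee_pos: [533.7, -247.6, 101.4]
ee_rot: [-179.3, 0.1, 78.3]
force: [-16.2, -0.6, 5.4]
gripper_width: 0.9
gripper_force: 8.0
```

The lever is back at its stop with about 16 N of push, so I'm handing in.

```bash
python3 -c "
from workcell import env
print(env.state()['force'],env.job_done())"
```

```text
the job is handed in; nothing more can be done
[-16.18877041  -0.63517896   5.37805849] None
```

I pressed the long lever to its stop, let it spring right back, then pressed it in again and handed the job in with it held at the stop under about 16 N; the judge's result was not shown.

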